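# Bleed the sanitiser dispenser and hold its lid at the vent mark

### The job

Bleed the sanitiser dispenser: pull its loop lever all the way down and ease it slowly back up without letting it snap back. Then take the lid with the grip bar, put it into the tank's neck with its two pins going down through the two slots until it sits on the neck, and turn it clockwise (seen from above) to the long rib, half way to the lock, but never as far as the lock; a spring turns it back if let go, so the job finishes with the lid still held there in the grip. Leave the other things on the desk where they are.

Things in the scene. Friction and masses are not known exactly. Their poses are not given: they have to be found in the camera images.
- tank: Fixed white dispenser tank, a 130 x 130 mm box 130 mm high. Origin: centre of its underside, on the desk; z up. A round neck (outside diameter 80 mm, top 165 mm above the desk) stands on the middle of its top. On its -x side is a small spout (reaches 98 mm from the axis, top 106 mm high), on its +y side the loop lever.
- neck (a point): Centre of the neck's mouth, level with its rim, 165 mm above the desk, on the tank's axis; axes as the tank's. Mouth 53 mm across, under a lip 8 mm thick cut by two slots 16 mm wide, at the tank's +x and -x sides, reaching out to radius 35 mm. The groove below the lip is 19 mm high.
- half_rib (a point): Middle of one long raised rib (22 x 5 mm) on the tank's top, 133 mm above the desk, 55 mm from the neck's axis, 0.70 rad (40 deg) clockwise of the +x slot: the half-way (vent) mark; its twin is opposite. Other marks: one stud beside each slot (lid goes in); two studs 1.40 rad (80 deg) clockwise of each slot (lock).
- lever_pivot (a point): Point on the lever's hinge line, midway between its ends, 100 mm above the desk, on the tank's +y face, 78 mm from the tank's axis. The hinge line runs along the tank's x axis.
- lever_grip (a point): Centre of the lever's black round crossbar (16 mm diameter, 66 mm long, along the tank's x axis). It joins the ends of two steel rods 10 mm thick, 70 mm apart, so the loop is open (60 mm wide) on the pivot side of the bar. 150 mm from the hinge line; at rest 143 mm out from it and 44 mm above it (144 mm above the desk).
- lever (a joint): Lever angle in rad: 0 = at rest, up; 0.55 = fully down, at its stop (the bar is then 63 mm above the desk). A spring returns it: about 2 N at the bar at rest, about 10 N fully down; released, it snaps up.
- lid: Loose bayonet lid, 77 to 143 g, 61 mm high, standing on its plug (48 mm diameter, 22 mm high, tapered foot). Origin: centre of the plug's underside; z up. Two pins, 10 mm thick, stick out along its +x and -x to radius 33 mm, axis 7 mm above the origin. Flange: 76 mm diameter, 22 to 28 mm up; it rests on the neck's rim when home (origin 143 mm above the desk).
- lid_bar (a point): Point to grip, in the middle of the lid's straight grip bar, 48 mm above the lid's origin. The bar is 60 mm long along the lid's x axis (parallel to the pins), 16 mm thick, and stands from 28 to 61 mm above the origin. The lid goes in with its bar and pins along the tank's x axis, either way round.
- vent_ring (a joint): Angle in rad of the sprung ring in the neck that the pins push round, clockwise seen from above. 0 = at rest. The pins meet it after about 0.1 rad of free lid turn, so it reads about 0.6 with the lid at the half-way rib; above 1.15 the lock has clicked. Spring 0.06 N m at rest, 0.18 N m half way. A stop bars anticlockwise turning.
- pump_bottle: Bystander: clear hand pump bottle, 60 mm diameter, 180 mm high. Origin: centre of its underside.
- mug: Bystander: white mug, 80 mm diameter, 92 mm high. Origin: centre of its underside.
- stapler: Bystander: dark stapler, 130 x 34 x 46 mm. Origin: centre of its underside.
- plain_cap: Bystander: plain round ribbed screw cap, 54 mm diameter, 18 mm high, no pins and no grip bar. Origin: centre of its underside.
Not all that is in view belongs to the job. Of the things shaped like the lid, the white one is meant.

How it is judged:
On the way, in this order (a step that is already met when the one before it is completed fails the run):
1. the lever is pulled all the way down (value of joint lever above 0.5 rad), for 0.05 s.
2. the lever is back up at rest (value of joint lever below 0.06 rad), for 0.2 s.
3. the lid is in the neck, seated on the rim, pins still in line with the slots (z of lid in the frame of tank between 0.138 and 0.1475 m and horizontal distance between lid and neck below 0.005 m and angle between the z axis of lid and the z axis of tank, either way round below 0.1 rad and angle between the x axis of lid and the x axis of tank, either way round below 0.4 rad), for 0.1 s.
4. the lid is turned to half way, held by the fingers (z of lid in the frame of tank between 0.138 and 0.1475 m and horizontal distance between lid and neck below 0.005 m and angle between the z axis of lid and the z axis of tank, either way round below 0.1 rad and angle between the x axis of lid and the x axis of tank, either way round between 0.5 and 0.92 rad and value of joint vent_ring above 0.3 rad and contact force between the fingers and lid above 2 N), for 0.3 s.
At the end, for the whole second after the job is handed in: Lid home in the neck (5 mm sideways, 4.5 mm in height, level within 0.1 rad), turned 0.50 to 0.92 rad clockwise from the slots with the ring carried along, not turning and gripped by the fingers (over 2 N); lever up (below 0.08 rad); bystanders within 30 mm of their starts (all of step 4 and angular speed of lid below 0.6 rad/s and value of joint lever below 0.08 rad and distance of each of pump_bottle, mug, stapler, plain_cap from where it was at the start of the episode below 0.03 m); the arm keeps its last pose, push and grip.
It fails at once if the lid is turned as far as the lock (ring over 1.15 rad) (value of joint vent_ring above 1.15 rad).
It fails at once if the lever snaps back (faster than 1.5 rad/s, 0.22 m/s at the bar, while more than 0.12 rad down) (velocity of joint lever below -1.5 rad/s and value of joint lever above 0.12 rad).
It fails at once if a bystander is pushed away or tipped (distance of any of pump_bottle, mug, stapler, plain_cap from where it was at the start of the episode above 0.03 m or angle between any of pump_bottle, mug, stapler, plain_cap's own z axis and vertical above 0.5 rad).
It also fails if it takes over 61 s, if anything falls off the work surface, if the arm or the gripper's body presses on something with over 40 N, if the wrist force passes 120 N, or if a joint passes its speed limit or range.

### The arm

A 7-joint arm with a two-finger parallel gripper is mounted at the origin on the work surface. World frame = base frame: x ahead of the robot, y to its left, z up, the work surface at z = 0. Lengths are in m, angles in rad, forces in N, time in s.
With the tool pointing down it reaches from about 0.4 to 0.85 m from the base axis. Payload 10.4 kg.
Tool frame: the origin (TCP) lies midway between the tips of the shut fingers; the grasp point (between the pads) lies 19 mm behind it; z points along the fingers, x is the direction in which the jaws open and shut, and the axes are right-handed (so a half turn about z gives the same grasp; the last joint's range is limited). The gripper opens to 85 mm and grips with 20 to 120 N. Pads are 22 mm wide; open, the fingers measure 114 mm over their backs; the gripper's body (76 mm by 85 mm) begins 54 mm behind the grasp point. The pads swing forward as they close: fully open they stand 13 mm farther back than shut.
Start: joints at [1.222, 0.332, -0.065, 1.46, 0.022, 1.35, -0.088], TCP at [0.2, -0.592, 0.231] pointing down, gripper open.
Joint ranges: [-2.6, 2.6], [-0.5, 2.12], [-1.47, 1.34], [0.16, 2.42], [-1.27, 4.41], [0.06, 2.06], [-2.6, 2.6]. Speed limits (rad/s): [2.22, 2.22, 2.79, 2.79, 3.14, 3.14, 3.14].

### API

Orientations are given as a unit quaternion [w, x, y, z].
In Python, from bench import env gives the robot as it stands.
- The arm moves only by the tool carry_out, never from a script. Its argument "series" is a list of rows, each a list of 5 numbers: the shift along the world's x, y, z in m, then the turn about the world's z in degrees, then the opening in per cent of the stroke, from 0 (shut) to 100 (fully open). A call has 1 to 5 rows; each row is the pose to reach, as a shift and turn from the pose measured when the call began; what a row does not reach only later rows make up. A row lasts 1/12 s, in which the tool goes at most 41.7 mm and 7.16 degrees, less where a joint would pass 70% of its speed; a pose out of reach is approached as far as the arm can. A call with a gripper value outside its range is refused whole. The fingers move at their own pace and stop on an object; the grip force is fixed at half the most. Time passes only in rows, so rows that repeat a pose let the fingers close. It gives the time, the measured TCP pose, the force and the opening at its end, in the units of the state.
- env.sense(): the state, without advancing time (a new reading comes with each control period).
- env.get_image(name): name is "scene" or "top"; returns a dict with "frame" (384x512x3 uint8, red, green, blue), "camera_matrix" (3x3 intrinsics, pixels), "D" ([k1, k2, p1, p2, k3] as OpenCV has them; the pictures are not rectified), "cam_to_world" (4x4, takes a point from camera to world coordinates). Camera axes: x right, y up, looking along -z (the intrinsics and any distortion apply to the point x, -y, -z); pixel columns grow to the right and rows downward; lengths in m; the calibration is good to about 2 mm. A picture is of the moment at which its call begins. There is no depth.
- env.hand_in(): hands the job in, once; it reports no verdict.
The state is a dict: "time_s": time; "joints": joint angles; "joint_vel": joint speeds; "joint_efforts": joint torques, N m; "position": TCP position; "eef_rot": TCP orientation; "ft_force": force on the tool from outside, world axes, zero at the start; "torque": the same for the moment, N m; "grip_width": opening from 0.0 (shut) to 1.0 (fully open).
Only numpy, scipy, OpenCV 4.12 (cv2) and the standard library are available. Lean on these libraries where they do the work, as an engineer would, in place of code of your own. Each camera call takes 0.05 s, during which the arm holds its last target. There are 200 camera calls.

## Working session

There is one attempt and no reset: what is moved stays moved. The work goes in short steps, Python scripts to look and compute and a tool call to move; the robot and the scene stay as the last step left them, time stands still between calls to the robot, and variables do not carry over. Pictures are saved under pics/ and viewed, about 8 in all and at most 12, crops included, and the job is handed in when it is done.

Besides the shell and the picture viewer there is one more tool, called after ">>>" as name([rows], argument=value, ...), one row to a line, values as JSON. carry_out: Moves the arm, as the interface text tells. Its arguments: {"type":"object","properties":{"series":{"type":"array"}},"required":["series"]}

```bash
mkdir -p pics; cat > h.py <<'E'
import cv2,numpy as np
from bench import env
def grab(n,fn=None,crop=None,scale=1):
    d=env.get_image(n); im=d["frame"][:,:,::-1].copy()
    if fn:
        if crop: x0,y0,x1,y1=crop; im=im[y0:y1,x0:x1]
        cv2.imwrite("pics/"+fn,cv2.resize(im,None,fx=scale,fy=scale,interpolation=cv2.INTER_CUBIC))
    return d
def ray(d,u,v):
    p=cv2.undistortPoints(np.array([[[u,v]]],float),np.array(d["camera_matrix"],float),np.array(d["D"],float))[0,0]
    T=np.array(d["cam_to_world"]); return T[:3,3],T[:3,:3]@np.array([p[0],-p[1],-1])
def at(d,u,v,z):
    o,r=ray(d,u,v); return (o+r*(z-o[2])/r[2]).round(4)
def proj(d,P):
    T=np.array(d["cam_to_world"]); c=(np.array(P,float)-T[:3,3])@T[:3,:3]; c=c*[1,-1,-1]
    return cv2.projectPoints(c.reshape(-1,1,3),np.zeros(3),np.zeros(3),np.array(d["camera_matrix"],float),np.array(d["D"],float))[0][:,0].round(1)
E
python3 - <<'E'
from h import *
import pickle
a=grab("scene"); b=grab("top")
pickle.dump((a,b),open("d0.pkl","wb"))
im=np.hstack([a["frame"],b["frame"]])[:,:,::-1]
for k,d in(("s",a),("t",b)): cv2.imwrite(f"pics/{k}0.png",cv2.resize(d["frame"][:,:,::-1],(800,600),interpolation=cv2.INTER_CUBIC)); print(np.array(d["cam_to_world"]).round(3),np.array(d["camera_matrix"]).round(1).tolist(),d["D"])
s=env.sense(); print({k:np.round(v,3).tolist() for k,v in s.items()})
E
```

```text
[[-0.683 -0.533  0.499  1.179]
 [ 0.73  -0.502  0.464  0.579]
 [ 0.003  0.681  0.732  1.025]
 [ 0.     0.     0.     1.   ]] [[352.4, 0.0, 254.3], [0.0, 352.4, 193.4], [0.0, 0.0, 1.0]] [-0.05590823  0.          0.          0.          0.        ]
[[-0.015  0.992 -0.128  0.421]
 [-1.    -0.018 -0.019 -0.02 ]
 [-0.021  0.128  0.992  1.187]
 [ 0.     0.     0.     1.   ]] [[414.2, 0.0, 251.8], [0.0, 414.2, 185.5], [0.0, 0.0, 1.0]] [-0.07176369  0.          0.          0.          0.        ]
{'time_s': 0.1, 'joints': [1.222, 0.333, -0.065, 1.461, 0.022, 1.35, -0.088], 'joint_vel': [0.0, -0.003, -0.001, -0.002, 0.001, -0.0, -0.002], 'joint_efforts': [0.001, -62.674, 0.049, -39.243, 0.016, 0.007, -0.0], 'position': [0.2, -0.592, 0.231], 'eef_rot': [-0.0, 0.812, -0.583, -0.001], 'ft_force': [0.452, 0.236, 0.506], 'torque': [0.025, -0.014, 0.011], 'grip_width': 0.999}
```

View pics/s0.png

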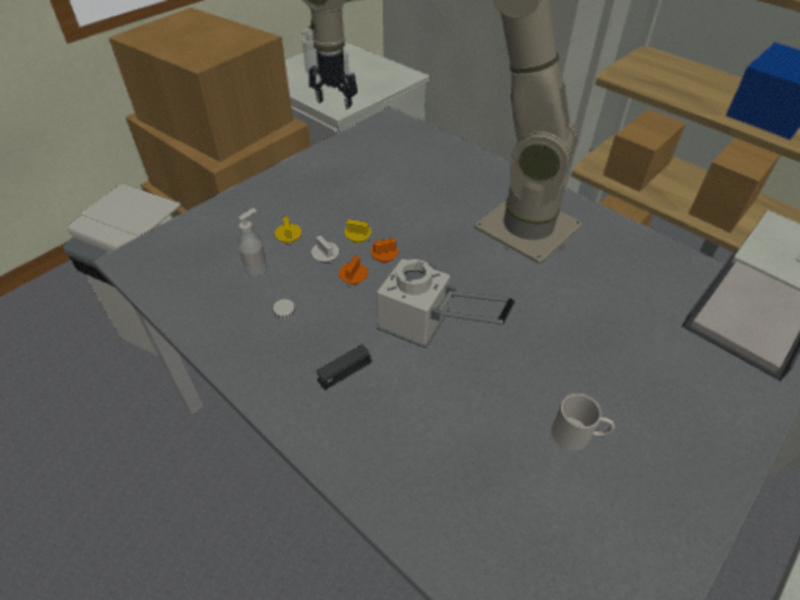

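View pics/t0.png

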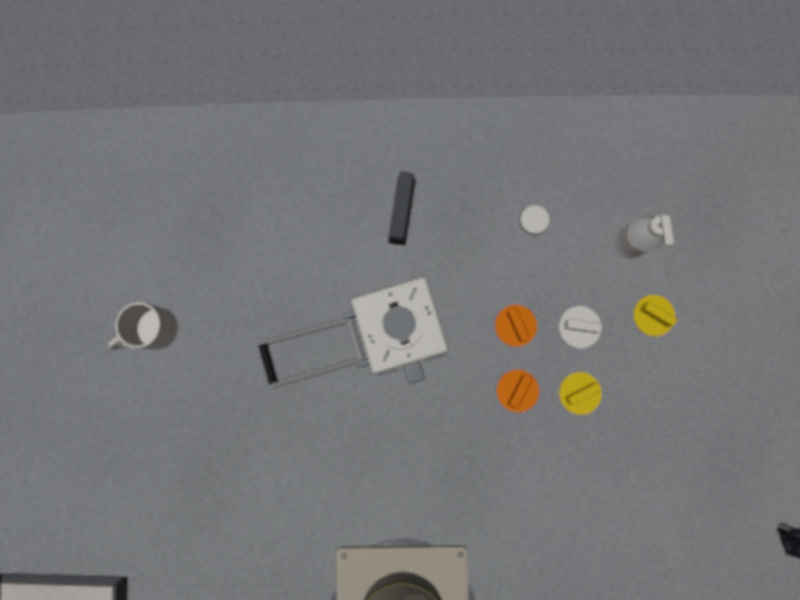

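Scene: the tank is at about (415,295) in the scene view and (400,325) in the top view, with the lever at (268,363) top. Things that could be taken for the lid, at top-view pixels:
- the white one with a bar (580,327)
- orange ones (516,325) and (518,391)
- yellow ones (655,315) and (580,393)
- the plain white cap (535,219)

I choose the white one with the bar and will check it in a close crop.

```bash
python3 - <<'E'
from h import *
import pickle
a,b=pickle.load(open("d0.pkl","rb"))
f=b["frame"][:,:,::-1]; g=a["frame"][:,:,::-1]
A=cv2.resize(f[170:260,160:300],None,fx=5.7,fy=5.7,interpolation=cv2.INTER_CUBIC)[:,:800]   # tank/lever
B=cv2.resize(f[185:235,335:405],None,fx=5.7,fy=5.7,interpolation=cv2.INTER_CUBIC)
C=cv2.resize(g[140:180,185:255],None,fx=5.7,fy=5.7,interpolation=cv2.INTER_CUBIC)
cv2.imwrite("pics/c1.png",A[:,:]);
h=min(len(B),len(C)); cv2.imwrite("pics/c2.png",np.hstack([B[:h],C[:h]]))
E
```

```text
(no output)
```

View pics/c1.png

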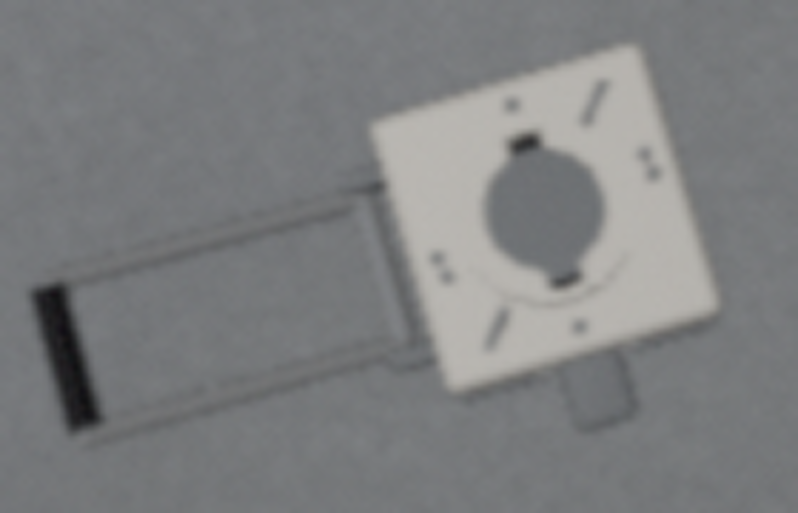

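View pics/c2.png

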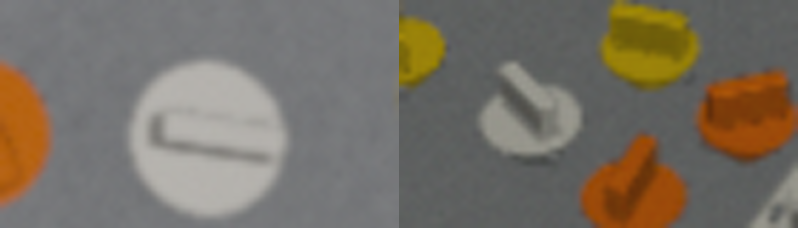

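The top crop shows the tank's top corners at (370,124), (637,43), (720,312), (452,390), the slots at (525,143) and (565,279), and the black bar from (50,287) to (85,430). The second crop confirms the white lid: flange centre (208,138), bar running from (155,130) to (270,142), with a grip bar.

```bash
python3 - <<'E'
from h import *
import pickle
a,b=pickle.load(open("d0.pkl","rb"))
def cv(u,v,ox,oy,s=5.7): return (u+.5)/s-.5+ox,(v+.5)/s-.5+oy
T=lambda u,v,z: at(b,*cv(u,v,160,170),z)
C=np.array([T(*p,.13) for p in((370,124),(637,43),(720,312),(452,390))]);print(C,C.mean(0))
for i in range(4):
  e=C[(i+1)%4]-C[i]; print(np.linalg.norm(e),np.degrees(np.arctan2(e[1],e[0])))
s1,s2=T(525,143,.165),T(565,279,.165); print("slots",s1,s2,(s1+s2)/2,np.degrees(np.arctan2(*(s1-s2)[[1,0]])))
print("hole",T(545,210,.165))
g1,g2=T(50,287,.147),T(85,430,.147); print("bar",g1,g2,(g1+g2)/2,np.degrees(np.arctan2(*(g1-g2)[[1,0]])))
L=lambda u,v,z: at(b,*cv(u,v,335,185),z)
print("lid",L(208,138,.028), "d",np.linalg.norm(L(130,138,.028)-L(287,138,.028)))
p,q=L(158,130,.061),L(272,142,.061);print("lidbar",p,q,(p+q)/2,np.degrees(np.arctan2(*(p-q)[[1,0]])))
S=lambda u,v,z: at(a,*cv(u-399,v,185,140),z)
print("lid scene",S(530,107,.028)); 
print("others", [at(b,u*.64,v*.64,z) for u,v,z in((516,325,.03),(580,393,.03),(655,315,.03),(535,219,.018),(402,208,.046),(645,240,.08))])
# predicted scene pixel for lever bar, neck & edges
E
```

```text
[[ 0.5441  0.0715  0.13  ]
 [ 0.5789 -0.0497  0.13  ]
 [ 0.457  -0.0842  0.13  ]
 [ 0.4243  0.0358  0.13  ]] [ 0.501075 -0.00665   0.13    ]
0.12609710543862615 -73.97970769792882
0.12668804205606773 -164.19748604606448
0.1243756005010629 105.24299774290158
0.12500611985018975 16.593880878062222
slots [0.5306 0.0009 0.165 ] [ 0.4712 -0.0155  0.165 ] [ 0.5009 -0.0073  0.165 ] 15.434524201169127
hole [ 0.5012 -0.0073  0.165 ]
bar [0.4719 0.2126 0.147 ] [0.4089 0.1966 0.147 ] [0.4404 0.2046 0.147 ] 14.250032697803608
lid [ 0.4995 -0.3303  0.028 ] d 0.07761262783851608
lidbar [ 0.5016 -0.2976  0.061 ] [ 0.4948 -0.3521  0.061 ] [ 0.4982  -0.32485  0.061  ] 82.88792307714584
lid scene [ 0.488  -0.3376  0.028 ]
others [array([ 0.5037, -0.2153,  0.03  ]), array([ 0.3811, -0.3245,  0.03  ]), array([ 0.517 , -0.4673,  0.03  ]), array([ 0.6998, -0.2603,  0.018 ]), array([ 0.7179, -0.0151,  0.046 ]), array([ 0.6446, -0.4391,  0.08  ])]
```

>>> carry_out([
  [0.2,0.29,0.03,-3.3,100],
  [0.2,0.29,0.03,-3.3,100],
  [0.2,0.29,0.03,-3.3,100],
  [0.2,0.29,0.03,-3.3,100],
  [0.2,0.29,0.03,-3.3,100],
])

```text
time_s: 0.52
position: [0.3184, -0.4192, 0.2484]
eef_rot: [-0.0, 0.795, -0.606, -0.001]
ft_force: [1.4, -0.3, 0.4]
grip_width: 1.0
```

>>> carry_out([
  [0.08,0.22,0.01,0,100],
  [0.08,0.22,0.01,0,100],
  [0.08,0.22,0.01,0,100],
  [0.08,0.22,0.01,0,100],
  [0.08,0.22,0.01,0,100],
])

```text
time_s: 0.93
position: [0.3889, -0.2234, 0.2572]
eef_rot: [-0.0, 0.795, -0.606, -0.001]
ft_force: [0.2, 0.3, -0.3]
grip_width: 0.996
```

>>> carry_out([
  [0.03,0.25,0,0,100],
  [0.03,0.25,0,0,100],
  [0.03,0.25,0,0,100],
  [0.03,0.25,0,0,100],
  [0.03,0.25,0,0,100],
])

```text
time_s: 1.35
position: [0.4131, -0.0166, 0.2571]
eef_rot: [0.0, 0.795, -0.606, -0.001]
ft_force: [1.5, 0.1, 0.8]
grip_width: 1.002
```

>>> carry_out([
  [0.029,0.222,0,0,100],
  [0.029,0.222,0,0,100],
  [0.029,0.222,0,0,100],
  [0.029,0.222,0,0,100],
  [0.029,0.222,0,0,100],
])

```text
time_s: 1.77
position: [0.4395, 0.1899, 0.2573]
eef_rot: [-0.0, 0.795, -0.607, -0.0]
ft_force: [1.0, -0.9, -0.2]
grip_width: 0.997
```

>>> carry_out([
  [0,0.015,-0.03,0,70],
  [0,0.015,-0.06,0,70],
  [0,0.015,-0.06,0,70],
])

```text
time_s: 2.02
position: [0.4366, 0.2048, 0.1926]
eef_rot: [0.003, 0.796, -0.605, -0.003]
ft_force: [-0.2, -1.3, -0.6]
grip_width: 0.699
```

```bash
python3 - <<'E'
from h import *
s=env.sense();print(s["position"],s["eef_rot"],s["joints"])
d=grab("scene");f=d["frame"][:,:,::-1]
g=grab("top")["frame"][:,:,::-1]
r=lambda i:cv2.resize(i,(400,400),interpolation=cv2.INTER_CUBIC)
cv2.imwrite("pics/l1.png",np.hstack([r(f[140:230,260:350]),r(g[180:270,140:230])]))
E
```

```text
[0.43664686 0.20484096 0.19257687] [ 0.00273898  0.7958381  -0.60549737 -0.00267262] [ 0.37113704  0.13967506 -0.9544274   1.83344764  0.1171708   1.23618644
 -1.9188795 ]
```

View pics/l1.png

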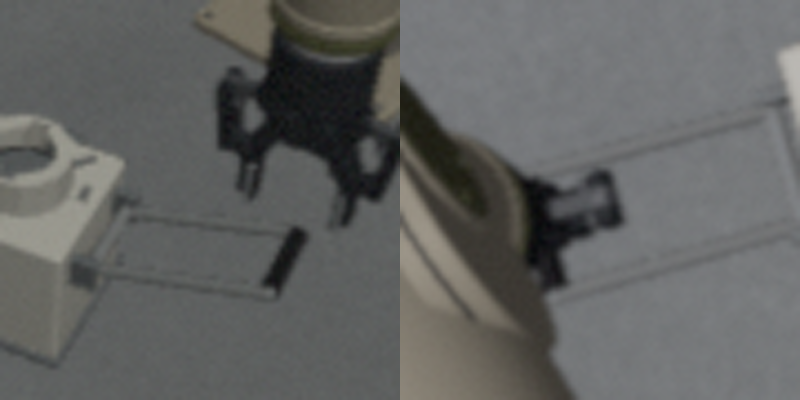

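The scene half shows the fingers straddling the black bar, which sits at about (290,262), with the tips at (245,195) and (340,222). I'm going down and gripping.

>>> carry_out([
  [0.004,0.001,-0.03,0,70],
  [0.006,0.001,-0.06,0,70],
  [0.006,0.001,-0.068,0,70],
  [0.006,0.001,-0.068,0,70],
  [0.006,0.001,-0.068,0,70],
])

```text
time_s: 2.53
position: [0.4458, 0.2053, 0.131]
eef_rot: [0.0, 0.795, -0.607, -0.001]
ft_force: [0.4, 0.5, 0.0]
grip_width: 0.7
```

>>> carry_out([
  [0,0,0,0,10],
  [0,0,0,0,0],
  [0,0,0,0,0],
  [0,0,0,0,0],
  [0,0,0,0,0],
])

```text
time_s: 2.95
position: [0.4455, 0.2102, 0.1331]
eef_rot: [-0.003, 0.796, -0.605, -0.002]
ft_force: [-4.9, 14.0, 5.1]
grip_width: 0.163
```

>>> carry_out([
  [0,0,0,0,45],
  [0,0,0,0,45],
  [0,0.002,-0.012,0,45],
  [0,0.002,-0.012,0,45],
  [0,0.002,-0.012,0,45],
])

```text
time_s: 3.37
position: [0.445, 0.2116, 0.1201]
eef_rot: [-0.002, 0.796, -0.606, -0.002]
ft_force: [-0.5, 0.2, 0.1]
grip_width: 0.448
```

>>> carry_out([
  [0,0,0,0,0],
  [0,0,0,0,0],
  [0,0,0,0,0],
  [0,0,0,0,0],
  [0,0,0,0,0],
])

```text
time_s: 3.78
position: [0.4451, 0.2105, 0.1199]
eef_rot: [-0.001, 0.795, -0.606, -0.002]
ft_force: [0.1, -5.7, -1.2]
grip_width: 0.175
```

>>> carry_out([
  [-0.0006,0.002,-0.008,0,0],
  [-0.001,0.004,-0.016,0,0],
  [-0.0014,0.005,-0.024,0,0],
  [-0.0016,0.006,-0.032,0,0],
  [-0.0017,0.0064,-0.041,0,0],
])

```text
time_s: 4.2
position: [0.4435, 0.2168, 0.0792]
eef_rot: [-0.001, 0.796, -0.606, -0.001]
ft_force: [-2.7, -4.0, 10.5]
grip_width: 0.17
```

>>> carry_out([
  [0,0,-0.009,0,0],
  [0.0002,-0.0006,-0.018,0,0],
  [0.0004,-0.0015,-0.026,0,0],
  [0.0008,-0.003,-0.035,0,0],
  [0.0012,-0.0045,-0.043,0,0],
])

```text
time_s: 4.62
position: [0.4446, 0.2129, 0.0367]
eef_rot: [-0.001, 0.796, -0.606, -0.001]
ft_force: [-4.5, -4.5, 12.8]
grip_width: 0.169
```

>>> carry_out([
  [0,0,-0.003,0,0],
  [0,0,-0.003,0,0],
  [0,0,-0.003,0,0],
])

```text
time_s: 4.87
position: [0.4448, 0.2124, 0.0344]
eef_rot: [-0.001, 0.796, -0.606, -0.001]
ft_force: [-4.5, -7.2, 13.9]
grip_width: 0.166
```

```bash
python3 - <<'E'
from h import *
s=env.sense();print(s["position"],s["ft_force"],s["joints"],s["grip_width"])
d=grab("scene");f=d["frame"][:,:,::-1]
cv2.imwrite("pics/l2.png",cv2.resize(f[140:230,240:360],(800,600),interpolation=cv2.INTER_CUBIC))
E
```

```text
[0.44478197 0.21240033 0.03442353] [-4.54676251 -7.22206456 13.85642311] [ 0.22779433  0.39316024 -0.86641461  1.9706296   0.36732037  0.94099496
 -2.12297828] 0.16617872817497875
```

View pics/l2.png

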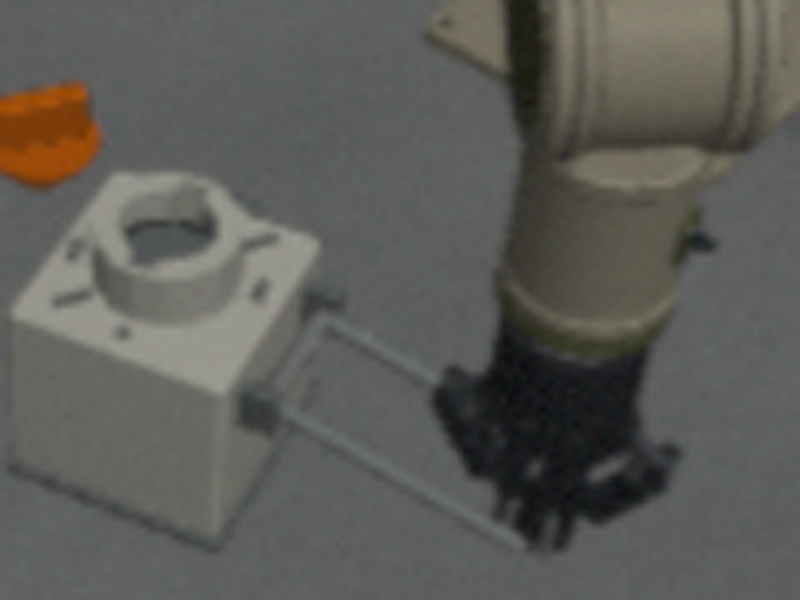

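The picture shows the lever well down, its bar held in the fingers at (535,530). I'll press a little more to make sure of the stop.

>>> carry_out([
  [0,0,-0.004,0,0],
  [0,0,-0.006,0,0],
  [0,0,-0.006,0,0],
])

```text
time_s: 5.17
position: [0.4454, 0.2118, 0.0315]
eef_rot: [0.001, 0.796, -0.606, 0.001]
ft_force: [-18.7, -16.4, 56.6]
grip_width: 0.169
```

>>> carry_out([
  [-0.0003,0.0012,0.006,0,0],
  [-0.0006,0.0022,0.012,0,0],
  [-0.0008,0.003,0.018,0,0],
  [-0.001,0.0036,0.024,0,0],
  [-0.0011,0.004,0.03,0,0],
])

```text
time_s: 5.58
position: [0.4439, 0.2165, 0.0621]
eef_rot: [0.0, 0.796, -0.605, 0.001]
ft_force: [-4.5, 0.5, 4.0]
grip_width: 0.166
```

>>> carry_out([
  [0,0,0.006,0,0],
  [0,0,0.012,0,0],
  [0,0,0.018,0,0],
  [0.0001,-0.0006,0.024,0,0],
  [0.0004,-0.0015,0.03,0,0],
])

```text
time_s: 6.0
position: [0.4444, 0.2155, 0.0928]
eef_rot: [-0.0, 0.796, -0.605, 0.0]
ft_force: [-3.3, 1.2, 2.9]
grip_width: 0.169
```

>>> carry_out([
  [0.0003,-0.0013,0.006,0,0],
  [0.0007,-0.0027,0.012,0,0],
  [0.001,-0.004,0.017,0,0],
  [0.0013,-0.005,0.02,0,0],
  [0.0013,-0.005,0.02,0,0],
])

```text
time_s: 6.42
position: [0.4456, 0.2115, 0.1138]
eef_rot: [-0.001, 0.796, -0.605, 0.0]
ft_force: [-4.4, 6.7, 3.3]
grip_width: 0.169
```

>>> carry_out([
  [0,-0.001,0.003,0,0],
  [0,-0.001,0.005,0,0],
  [0,-0.002,0.007,0,0],
  [0,-0.002,0.007,0,0],
  [0,-0.002,0.007,0,0],
])

```text
time_s: 6.83
position: [0.4457, 0.2098, 0.1199]
eef_rot: [-0.002, 0.796, -0.605, -0.0]
ft_force: [8.3, 10.5, -21.0]
grip_width: 0.161
```

>>> carry_out([
  [0,0,-0.001,0,0],
  [0,0,-0.001,0,0],
  [0,0,-0.001,0,55],
  [0,0,-0.001,0,55],
  [0,0,-0.001,0,55],
])

```text
time_s: 7.25
position: [0.4459, 0.2092, 0.119]
eef_rot: [-0.001, 0.796, -0.605, 0.0]
ft_force: [0.6, 0.3, 0.5]
grip_width: 0.547
```

>>> carry_out([
  [0,0,0.025,0,55],
  [0,0,0.06,0,55],
  [0,0,0.1,0,55],
  [0,0,0.14,0,55],
  [0,0,0.14,0,55],
])

```text
time_s: 7.67
position: [0.4483, 0.2106, 0.2663]
eef_rot: [-0.005, 0.796, -0.605, 0.003]
ft_force: [0.1, 0.3, -0.3]
grip_width: 0.549
```

>>> carry_out([
  [-0.01,-0.2,0.01,7,100],
  [-0.01,-0.2,0.01,14,100],
  [-0.01,-0.2,0.01,21,100],
  [-0.01,-0.2,0.01,28,100],
  [-0.01,-0.2,0.01,34,100],
])

```text
time_s: 8.08
position: [0.4402, 0.0499, 0.273]
eef_rot: [-0.005, 0.916, -0.401, 0.002]
ft_force: [0.5, -0.3, -0.7]
grip_width: 1.0
```

>>> carry_out([
  [0.02,-0.2,0.0,7,100],
  [0.02,-0.2,0,14,100],
  [0.02,-0.2,0,21,100],
  [0.02,-0.2,0.0,28,100],
  [0.02,-0.2,0,34,100],
])

```text
time_s: 8.5
position: [0.4588, -0.1398, 0.2733]
eef_rot: [-0.005, 0.992, -0.126, 0.001]
ft_force: [0.7, 0.4, 1.1]
grip_width: 1.002
```

>>> carry_out([
  [0.04,-0.19,0.0,7.5,60],
  [0.04,-0.19,0,7.5,60],
  [0.04,-0.19,0,7.5,60],
  [0.04,-0.19,-0.04,7.5,60],
  [0.04,-0.19,-0.08,7.5,60],
])

```text
time_s: 8.92
position: [0.4969, -0.3224, 0.2192]
eef_rot: [-0.002, 0.998, -0.063, 0.003]
ft_force: [0.5, -1.3, -0.4]
grip_width: 0.599
```

>>> carry_out([
  [0.0,0,-0.04,0,60],
  [0,0,-0.08,0,60],
  [0,0,-0.1,0,60],
  [0,0,-0.1,0,60],
  [0,0,-0.1,0,60],
])

```text
time_s: 9.33
position: [0.4964, -0.3224, 0.119]
eef_rot: [-0.003, 0.998, -0.063, 0.002]
ft_force: [0.3, 0.8, 1.3]
grip_width: 0.601
```

```bash
python3 - <<'E'
from h import *
s=env.sense();print(s["position"],s["eef_rot"],s["joints"],s["grip_width"])
import pickle
d=grab("scene");g=grab("top")
# lever check: re-project rest bar ends
c=np.array([.4427,.206,.144]);ax=np.array([.9646,.264,0])*.033
print(proj(d,[c-ax,c+ax]))
f=d["frame"][:,:,::-1];g=g["frame"][:,:,::-1]
r=lambda i:cv2.resize(i,(400,400),interpolation=cv2.INTER_CUBIC)
cv2.imwrite("pics/g1.png",np.hstack([r(f[120:180,170:230]),r(g[170:230,340:400])]))
E
```

```text
[ 0.49639849 -0.32241527  0.11902699] [-0.00278008  0.99798867 -0.06328482  0.00243312] [ 0.85643545  0.38035778 -0.43323285  1.66902524  0.16565178  1.12738961
  0.25288697] 0.601027131673629
[[325.6 193. ]
 [318.7 205.9]]
```

View pics/g1.png

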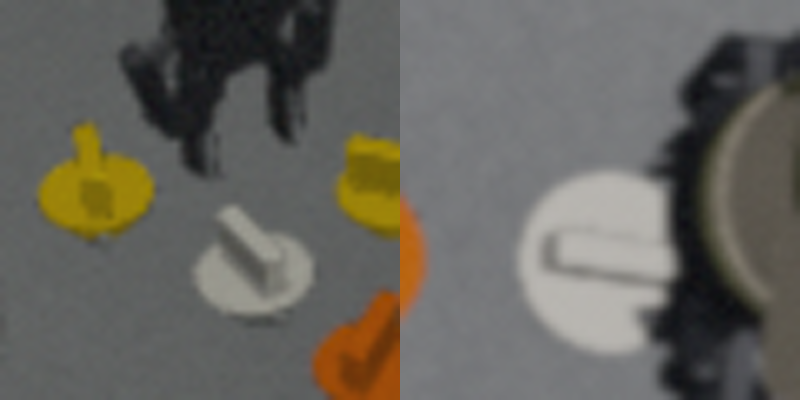

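The scene half shows the lid under the fingers, bar top from (230,212) to (272,255). The top half puts the bar's left end at (549,250).

```bash
python3 - <<'E'
from h import *
d=grab("scene");g=grab("top")
k=400/60
e=at(g,(549-400)/k+340,250/k+170,.061); print("end",e,"centre",e-.03*np.array([np.cos(np.radians(82.5)),np.sin(np.radians(82.5)),0]))
p,q=at(d,232/k+170,212/k+120,.061),at(d,272/k+170,255/k+120,.061);print("scene",p,q,(p+q)/2,np.linalg.norm(p-q),np.degrees(np.arctan2(*(q-p)[[1,0]])))
print("flange top",at(g,(612-400)/k+340,262/k+170,.028),"sc",at(d,254/k+170,274/k+120,.028))
E
```

```text
end [ 0.5013 -0.2977  0.061 ] centre [ 0.49738421 -0.32744335  0.061     ]
scene [ 0.4911 -0.347   0.061 ] [ 0.5013 -0.2981  0.061 ] [ 0.4962  -0.32255  0.061  ] 0.049952477416040135 78.2176748655377
flange top [ 0.4981 -0.3322  0.028 ] sc [ 0.4981 -0.3229  0.028 ]
```

>>> carry_out([
  [0.001,-0.006,-0.03,-0.3,60],
  [0.001,-0.006,-0.06,-0.3,60],
  [0.001,-0.006,-0.084,-0.3,60],
  [0.001,-0.006,-0.084,-0.3,60],
  [0.001,-0.006,-0.084,-0.3,60],
])

```text
time_s: 9.95
position: [0.4991, -0.329, 0.0383]
eef_rot: [-0.001, 0.998, -0.066, 0.005]
ft_force: [0.4, 0.4, 0.3]
grip_width: 0.602
```

>>> carry_out([
  [0.0,0,0,0,0],
  [0,0,0,0,0],
  [0,0,0,0,0],
  [0,0,0,0,0],
  [0,0,0,0,0],
])

```text
time_s: 10.37
position: [0.5002, -0.3298, 0.0404]
eef_rot: [-0.001, 0.998, -0.066, 0.006]
ft_force: [-1.0, -0.6, 7.8]
grip_width: 0.171
```

>>> carry_out([
  [0,0,0,0,45],
  [0,0,0,0,45],
  [0,0,-0.01,0,45],
  [0,0,-0.01,0,45],
  [0,0,-0.01,0,45],
])

```text
time_s: 10.78
position: [0.4996, -0.3295, 0.0293]
eef_rot: [-0.001, 0.998, -0.066, 0.005]
ft_force: [0.4, 0.3, 0.8]
grip_width: 0.449
```

>>> carry_out([
  [0.0,0,0,0,0],
  [0,0,0,0,0],
  [0,0,0,0,0],
  [0,0,0,0,0],
  [0,0,0,0,0],
])

```text
time_s: 11.2
position: [0.4995, -0.3294, 0.0293]
eef_rot: [-0.001, 0.998, -0.066, 0.005]
ft_force: [-0.7, -0.2, -1.4]
grip_width: 0.177
```

>>> carry_out([
  [0,0,0.02,0,0],
  [0,0,0.06,0,0],
  [0,0,0.1,0,0],
  [0,0,0.14,0,0],
  [0,0,0.18,0,0],
])

```text
time_s: 11.62
position: [0.4992, -0.3291, 0.2112]
eef_rot: [-0.001, 0.998, -0.066, 0.005]
ft_force: [0.4, -0.9, -1.3]
grip_width: 0.177
```

>>> carry_out([
  [0,0.02,0.07,7,0],
  [0,0.04,0.07,14,0],
  [0,0.06,0.07,21,0],
  [0,0.08,0.07,28,0],
  [0,0.1,0.07,35,0],
])

```text
time_s: 12.03
position: [0.4993, -0.228, 0.282]
eef_rot: [-0.002, 0.971, 0.24, 0.005]
ft_force: [0.5, -0.1, -1.0]
grip_width: 0.18
```

>>> carry_out([
  [0,0.02,0,7,0],
  [0,0.04,0,14,0],
  [0,0.06,0,21,0],
  [0,0.08,0,28,0],
  [0,0.1,0,35,0],
])

```text
time_s: 12.45
position: [0.499, -0.127, 0.282]
eef_rot: [-0.003, 0.852, 0.524, 0.004]
ft_force: [-0.0, 0.3, -0.7]
grip_width: 0.179
```

>>> carry_out([
  [0,0.02,0,7,0],
  [0,0.04,0,14,0],
  [0,0.06,0,21,0],
  [0,0.08,0,28,0],
  [0,0.1,0,35,0],
])

```text
time_s: 12.87
position: [0.4988, -0.026, 0.2821]
eef_rot: [-0.004, 0.653, 0.758, 0.003]
ft_force: [0.6, -0.7, -1.4]
grip_width: 0.178
```

```bash
python3 - <<'E'
from h import *
s=env.sense();q=s["eef_rot"];print(s["position"],q,np.degrees(2*np.arctan2(q[2],q[1])),s["joints"],s["grip_width"])
E
```

```text
[ 0.49881908 -0.02602409  0.28212366] [-0.00407048  0.65262106  0.75766885  0.00266376] 98.51980973781919 [ 0.74134393  0.09262928 -0.8125151   1.66736668  0.058421    1.41274011
  1.64113595] 0.17799469429524817
```

>>> carry_out([
  [0.002,0.01,0,6.9,0],
  [0.002,0.019,-0.02,6.9,0],
  [0.002,0.019,-0.05,6.9,0],
  [0.002,0.019,-0.06,6.9,0],
  [0.002,0.019,-0.06,6.9,0],
])

```text
time_s: 13.28
position: [0.4992, -0.0074, 0.2199]
eef_rot: [-0.006, 0.606, 0.796, 0.001]
ft_force: [-0.5, 0.5, -1.6]
grip_width: 0.181
```

```bash
python3 - <<'E'
from h import *
s=env.sense();q=s["eef_rot"];print(s["position"],q,np.degrees(2*np.arctan2(q[2],q[1])))
d=grab("scene");g=grab("top")
import pickle;pickle.dump((d,g),open("d2.pkl","wb"))
f=d["frame"][:,:,::-1];g=g["frame"][:,:,::-1]
r=lambda i:cv2.resize(i,(400,600),interpolation=cv2.INTER_CUBIC)
cv2.imwrite("pics/n1.png",np.hstack([r(f[125:215,235:295]),r(g[170:260,215:275])]))
E
```

```text
[ 0.49924311 -0.0073579   0.21990406] [-0.00604866  0.60587552  0.79553558  0.00118451] 105.41460230798432
```

View pics/n1.png

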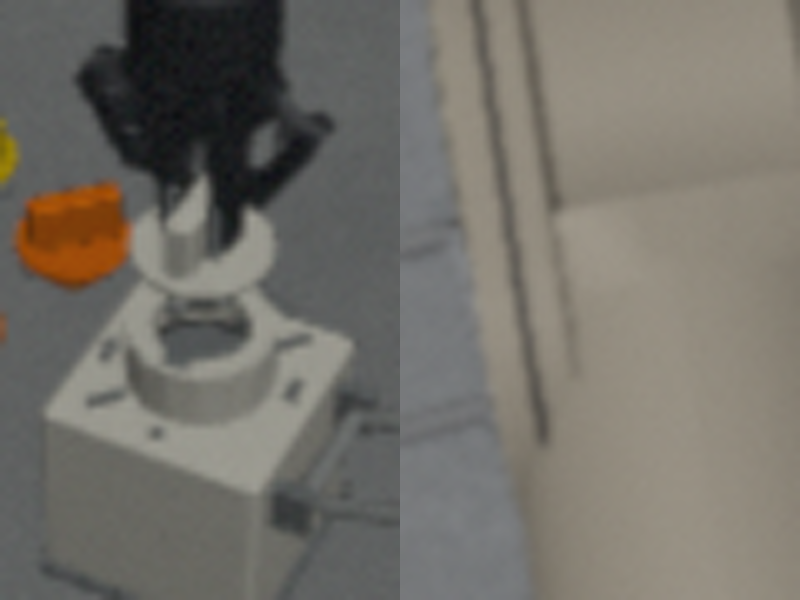

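The scene half shows the lid over the neck, flange from u=133 to 275 and neck from u=127 to 277, bar and pins roughly in line with the slots. I'll check this against projections.

```bash
python3 - <<'E'
from h import *
import pickle
d,g=pickle.load(open("d2.pkl","rb"))
t=np.linspace(0,6.283,181);k=400/60
def circ(c,r,z): return np.c_[c[0]+r*np.cos(t),c[1]+r*np.sin(t),0*t+z]
def box(P):
  p=(proj(d,P)-[235,125]+.5)*k-.5; return p.min(0).round(),p.max(0).round()
print("flange",box(np.vstack([circ((.4992,-.0074),.038,.2186),circ((.4992,-.0074),.038,.2126)])))
for c in((.501,-.007),):
  print("rim",box(circ(c,.04,.165)),"mouth",box(circ(c,.0265,.165)),"neck",box(np.vstack([circ(c,.04,.165),circ(c,.04,.13)])))
y=np.radians(15.4);R=np.array([[np.cos(y),-np.sin(y)],[np.sin(y),np.cos(y)]])
Q=np.c_[(R@(np.array([[1,1,-1,-1],[1,-1,-1,1]])*.065)).T+[.501,-.007],[.13]*4]
print("corners",(proj(d,Q)-[235,125])*k)
print("1mm x,y px",(proj(d,[.51,-.007,.165])-proj(d,[.5,-.007,.165]))*k/10,(proj(d,[.5,.003,.165])-proj(d,[.5,-.007,.165]))*k/10)
E
```

```text
flange (array([125., 200.]), array([274., 308.]))
rim (array([120., 275.]), array([271., 380.])) mouth (array([145., 292.]), array([245., 362.])) neck (array([120., 275.]), array([271., 427.]))
corners [[247.33333333 491.33333333]
 [ 26.66666667 406.66666667]
 [139.33333333 260.66666667]
 [350.66666667 335.33333333]]
1mm x,y px [[-1.26666667  0.93333333]] [[1.46666667 0.86666667]]
```

>>> carry_out([
  [0.0023,0.0014,0,0,0],
  [0.0023,0.0014,-0.008,0,0],
  [0.0023,0.0014,-0.016,0,0],
  [0.0023,0.0014,-0.021,0,0],
  [0.0023,0.0014,-0.021,0,0],
])

```text
time_s: 13.8
position: [0.5026, -0.0061, 0.2005]
eef_rot: [-0.005, 0.606, 0.795, 0.002]
ft_force: [-0.8, 0.3, -0.9]
grip_width: 0.177
```

>>> carry_out([
  [0,0,-0.003,0,0],
  [0,0,-0.006,0,0],
  [0,0,-0.009,0,0],
  [0,0,-0.011,0,0],
])

```text
time_s: 14.13
position: [0.5025, -0.0061, 0.1891]
eef_rot: [-0.005, 0.606, 0.795, 0.002]
ft_force: [0.3, 0.5, -1.8]
grip_width: 0.178
```

>>> carry_out([
  [0,0,-0.004,0,0],
  [0,0,-0.007,0,0],
  [0,0,-0.01,0,0],
  [0,0,-0.012,0,0],
])

```text
time_s: 14.47
position: [0.5024, -0.0061, 0.1767]
eef_rot: [-0.005, 0.606, 0.795, 0.002]
ft_force: [-0.4, 0.7, -0.9]
grip_width: 0.179
```

>>> carry_out([
  [0,0,-0.002,0,0],
  [0,0,-0.004,0,0],
  [0,0,-0.006,0,0],
  [0,0,-0.006,0,0],
])

```text
time_s: 14.8
position: [0.5029, -0.0059, 0.172]
eef_rot: [-0.005, 0.606, 0.795, 0.002]
ft_force: [-5.3, -0.1, 13.6]
grip_width: 0.182
```

>>> carry_out([
  [-0.001,0,-0.001,0,0],
  [-0.001,0,-0.001,0,0],
  [-0.001,0,-0.001,0,0],
])

```text
time_s: 15.05
position: [0.5028, -0.006, 0.1721]
eef_rot: [-0.004, 0.606, 0.795, 0.002]
ft_force: [-0.4, -0.5, 7.0]
grip_width: 0.178
```

>>> carry_out([
  [0,0,-0.001,-4,0],
  [0,0,-0.001,-8,0],
  [0,0,-0.001,-12,0],
  [0,0,-0.001,-16,0],
  [0,0,-0.001,-20,0],
])

```text
time_s: 15.47
position: [0.5038, -0.005, 0.1722]
eef_rot: [-0.002, 0.736, 0.677, 0.004]
ft_force: [-0.2, 3.8, 7.1]
grip_width: 0.175
```

>>> carry_out([
  [0,0,-0.001,-4,0],
  [0,0,-0.001,-8,0],
  [0,0,-0.001,-12,0],
  [0,0,-0.001,-16,0],
  [0,0,-0.001,-20,0],
])

```text
time_s: 15.88
position: [0.5038, -0.005, 0.172]
eef_rot: [-0.001, 0.843, 0.538, 0.004]
ft_force: [-3.7, -1.2, 10.0]
grip_width: 0.18
```

>>> carry_out([
  [0,0,-0.001,0,0],
  [0,0,-0.001,0,0],
  [0,0,-0.001,0,0],
  [0,0,-0.001,0,0],
])

```text
time_s: 16.22
position: [0.5037, -0.0051, 0.172]
eef_rot: [-0.001, 0.843, 0.538, 0.004]
ft_force: [-6.2, -0.4, 12.6]
grip_width: 0.179
```

```bash
python3 - <<'E'
from h import *
s=env.sense();q=s["eef_rot"];print(s["position"],q,np.degrees(2*np.arctan2(q[2],q[1])),s["ft_force"],s["torque"],s["grip_width"],s["time_s"])
d=grab("scene")
f=d["frame"][:,:,::-1]
cv2.imwrite("pics/n2.png",cv2.resize(f[125:215,230:350],(800,600),interpolation=cv2.INTER_CUBIC))
E
```

```text
[ 0.50368409 -0.0051064   0.17198153] [-0.00093123  0.84271136  0.53835172  0.00375889] 65.14355553937703 [-6.15909203 -0.41057927 12.60677866] [-0.42949017  1.67834783  0.06889247] 0.1786691173606443 16.2167
```

View pics/n2.png

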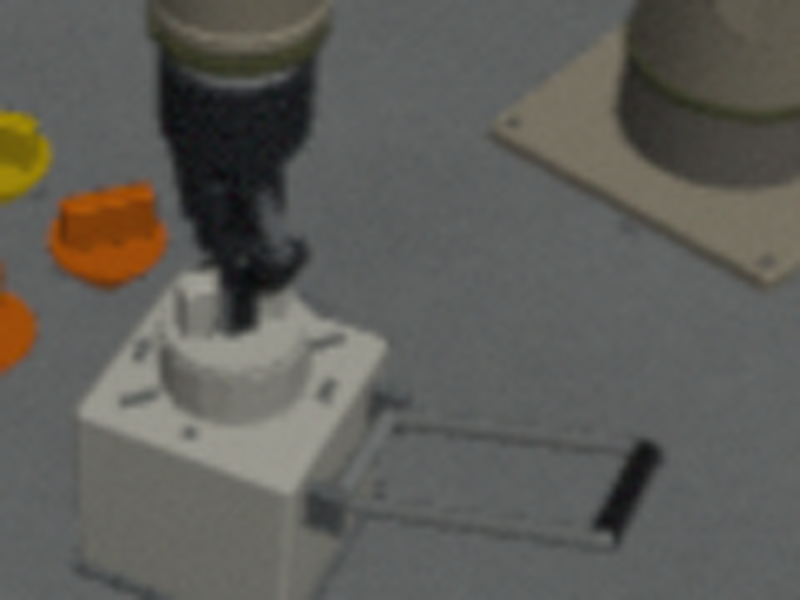

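The lid sits flush on the neck, its bar end at (195,310), and the lever is up with its bar at (630,490). I'll check that the bar's heading agrees with the wrist.

```bash
python3 - <<'E'
from h import *
d=grab("scene")
for y in(15.4,-10,-25,-40):
  c=np.array([.502,-.007]);r=np.radians(y);u=np.array([np.cos(r),np.sin(r)])*.03;n=np.array([-u[1],u[0]])/.03*.008
  print(y,[((proj(d,[*(c+s*u),.19])[0]-[230,125])*6.667+[7,3]).round() for s in(1,-1)])
e=(630/6.667+230,490/6.667+125);print("lever bar",e, at(d,*e,.15))
s=env.sense();print(s["ft_force"],s["torque"],s["grip_width"])
E
```

```text
15.4 [array([206., 328.]), array([258., 258.])]
-10 [array([186., 316.]), array([278., 270.])]
-25 [array([179., 308.]), array([285., 278.])]
-40 [array([175., 298.]), array([290., 288.])]
lever bar (324.4952752362382, 198.4963251837408) [0.4392 0.2119 0.15  ]
[-5.52900713 -0.54575622 11.72584252] [-0.40528088  1.72382971  0.10815797] 0.17855137420254436
```

```bash
python3 - <<'E'
from h import *
d=grab("scene");f=d["frame"][:,:,::-1]
a=cv2.resize(f[160:192,246:286],(800,640),interpolation=cv2.INTER_CUBIC)[:600]
for y,c in((15.4,(0,0,255)),(-25,(0,255,0))):
  r=np.radians(y);u=np.array([np.cos(r),np.sin(r)])*.03;n=np.array([-u[1],u[0]])/.03*.008;o=np.array([.502,-.007])
  p=[((proj(d,[*(o+i*u+j*n),.204])[0]-[246,160])*20+[21,9]).astype(int) for i,j in((1,1),(1,-1),(-1,-1),(-1,1))]
  cv2.polylines(a,[np.array(p)],True,c,1)
cv2.imwrite("pics/n3.png",a)
E
```

View pics/n3.png

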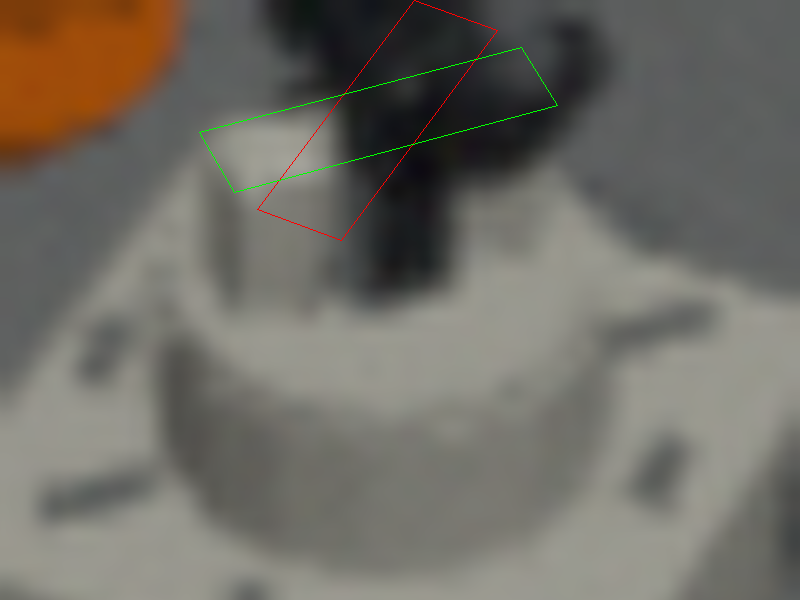

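The bar's end face at (235,130–300) matches the green outline for the half-way angle and lines up with the long ribs at (100,490) and (660,325). I'm handing in.

```bash
python3 -c "
from bench import env
print(env.hand_in()); s=env.sense(); print(s['time_s'],s['position'],s['grip_width'])"
```

```text
the job is handed in; nothing more can be done
None
the job is handed in; nothing more can be done
```

The job is done and handed in at about 16 s on the robot's clock; handing in gives no verdict.

- **Lever:** I pulled it down until it hit its stop (the force jumped to 57 N). I then eased it back up in the grip at about 0.5 rad/s to its top stop and released it there. In the last picture it stands at rest.
- **Lid:** I took the white lid by its bar, lowered it through the slots until it sat on the rim, and turned it 40° clockwise. It is still held in the grip. Contact came at 14 N with the tool at 0.172 m, which matches the height expected for a seated lid.
- **Last checks:** The wrist reads 40° from the slot direction. In the close crop the bar lines up with the long ribs, and the grip opening stayed steady at about 0.18.

**Less certain:**
- The wrist's torque about the vertical read only 0.07–0.11 N m, against about 0.18 N m expected from the spring half way. I put this down to friction and sensor offset, because the picture shows the lid did turn.
- My camera estimates of position differed by 2–3 mm along the bar and up to 7 mm for the flange. The lid went in without side contact all the same.
- I did not re-measure the bystanders at the end, but the arm never came near them.

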